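# Pack lamp brackets and mounting plates in the dispatch tray

### The job

Pack the loose dark steel lamp brackets in a row in the wooden tray: push the first fully into the corner where its two fences meet, an end against the back fence and the flange's free edge against the left side fence (upright plate away from it), then push each next one, turned the same way, against the back fence and tight up against the upright of the one before. When the row is complete, slide the tray's end stop up until it touches the last bracket. Also stack the loose flat steel plates squarely, edges flush, in one pile centred on the tray's rubber pad and lined up with it; let go of everything and leave all other things where they are.

Things in the scene. Friction and masses are not known exactly. Their poses are not given: they have to be found in the camera images.
- tray: fixed wooden tray, x -95 to 120, y -165 to 135 mm; origin on the table, x towards its back fence, y towards its left side fence. Floor 6 mm above the table. Two aluminium fences, 12 mm above the floor, 10 mm thick: back fence, inner face x = 110; side fence, inner face y = 120. No other walls. The row runs along the back fence from the corner towards -y
- corner (a point): reference corner: where the inner faces of the two fences meet, at floor height; axes as the tray's
- pad (a point): middle of the top of the thin black rubber pad (60 mm along tray x, 90 mm along tray y, 2 mm thick, top 8 mm above the table) in the tray at tray (-47, +20); the plates lie on it with their 80 mm along tray y
- stop (a joint): end stop sliding in a slot in the tray along tray +y (m), 0 to 0.21, 0 = fully back, face 255 mm from the side fence; stays where it is left, friction about 2.5 N. It grows as the stop moves towards the side fence
- stop_face (a point): middle of the stop's steel face (74 mm wide, 12 mm thick bar, 23 mm high above the floor, 43 mm from the back fence) that meets the last bracket, 12 mm above the tray floor
- stop_grip (a point): middle of the upper part of the stop's black grip tab, 14 mm thick along tray y, 30 mm wide along tray x; it stands from 23 to 73 mm above the tray floor and this point lies 55 mm above the floor, 7 mm behind the stop's face
- bracket_1: dark steel angle bracket, one of 2-3 alike (None: absent), 52x80x36 mm, standing flange down. Origin: middle of the underside. Flange 8 mm thick, x -26 (free edge) to +26, y -40 to 40. Upright plate 10 mm thick at x +16 to +26, full length, top z 36; two small ribs inside at y = -34 and 34, low (z under 25). Grip the upright from above, across x, at its middle. 0.2 kg
- bracket_2: dark steel angle bracket, one of 2-3 alike (None: absent), 52x80x36 mm, standing flange down. Origin: middle of the underside. Flange 8 mm thick, x -26 (free edge) to +26, y -40 to 40. Upright plate 10 mm thick at x +16 to +26, full length, top z 36; two small ribs inside at y = -34 and 34, low (z under 25). Grip the upright from above, across x, at its middle. 0.2 kg
- bracket_3: dark steel angle bracket, one of 2-3 alike (None: absent), 52x80x36 mm, standing flange down. Origin: middle of the underside. Flange 8 mm thick, x -26 (free edge) to +26, y -40 to 40. Upright plate 10 mm thick at x +16 to +26, full length, top z 36; two small ribs inside at y = -34 and 34, low (z under 25). Grip the upright from above, across x, at its middle. 0.2 kg
- plate_1: flat steel plate (one of 2 or 3 alike; None if absent), 50 (x) x 80 (y) x 8 (z) mm, with two dark bolt holes. Origin: middle of the underside. Grip across the 50 mm. 0.15 kg
- plate_2: flat steel plate (one of 2 or 3 alike; None if absent), 50 (x) x 80 (y) x 8 (z) mm, with two dark bolt holes. Origin: middle of the underside. Grip across the 50 mm. 0.15 kg
- plate_3: flat steel plate (one of 2 or 3 alike; None if absent), 50 (x) x 80 (y) x 8 (z) mm, with two dark bolt holes. Origin: middle of the underside. Grip across the 50 mm. 0.15 kg
- parts_cup: tin cup 76 mm wide, 61 mm high, bystander
- bolt_c: hex bolt standing on its head, 24 x 24 x 27 mm, bystander
- bolt_a: hex bolt lying on the table, 20 x 45 x 20 mm, bystander

How it is judged (in metres and radians):
On the way, in this order (a step that is already met when the one before it is completed fails the run):
1. a first bracket lies fully home in the corner, against both fences ((((x of bracket_1 in the frame of corner between -0.044 and -0.036 m and z of bracket_1 in the frame of corner between -0.005 and 0.005 m and angle between the x axis of bracket_1 and the y axis of tray, either way round below 0.08 rad and x of corner in the frame of bracket_1 below 0 m and angle between bracket_1's own z axis and vertical below 0.08 rad) and y of bracket_1 in the frame of corner between -0.03 and -0.022 m and linear speed of bracket_1 below 0.03 m/s) or ((x of bracket_2 in the frame of corner between -0.044 and -0.036 m and z of bracket_2 in the frame of corner between -0.005 and 0.005 m and angle between the x axis of bracket_2 and the y axis of tray, either way round below 0.08 rad and x of corner in the frame of bracket_2 below 0 m and angle between bracket_2's own z axis and vertical below 0.08 rad) and y of bracket_2 in the frame of corner between -0.03 and -0.022 m and linear speed of bracket_2 below 0.03 m/s) or ((x of bracket_3 in the frame of corner between -0.044 and -0.036 m and z of bracket_3 in the frame of corner between -0.005 and 0.005 m and angle between the x axis of bracket_3 and the y axis of tray, either way round below 0.08 rad and x of corner in the frame of bracket_3 below 0 m and angle between bracket_3's own z axis and vertical below 0.08 rad) and y of bracket_3 in the frame of corner between -0.03 and -0.022 m and linear speed of bracket_3 below 0.03 m/s))), for 0.2 s.
2. all the brackets lie in a tight row from the corner along the back fence (x of bracket_1 in the frame of corner between -0.044 and -0.036 m and z of bracket_1 in the frame of corner between -0.005 and 0.005 m and angle between the x axis of each of bracket_1, bracket_2, bracket_3 and the y axis of tray, either way round below 0.08 rad and x of corner in the frame of bracket_1 below 0 m and angle between each of bracket_1, bracket_2, bracket_3's own z axis and vertical below 0.08 rad and (y of bracket_1 in the frame of corner between -0.03 and -0.022 m or x of bracket_1 in the frame of bracket_2 between 0.048 and 0.056 m or x of bracket_1 in the frame of bracket_3 between 0.048 and 0.056 m) and x of bracket_2 in the frame of corner between -0.044 and -0.036 m and z of bracket_2 in the frame of corner between -0.005 and 0.005 m and x of corner in the frame of bracket_2 below 0 m and (y of bracket_2 in the frame of corner between -0.03 and -0.022 m or x of bracket_2 in the frame of bracket_1 between 0.048 and 0.056 m or x of bracket_2 in the frame of bracket_3 between 0.048 and 0.056 m) and x of bracket_3 in the frame of corner between -0.044 and -0.036 m and z of bracket_3 in the frame of corner between -0.005 and 0.005 m and x of corner in the frame of bracket_3 below 0 m and (y of bracket_3 in the frame of corner between -0.03 and -0.022 m or x of bracket_3 in the frame of bracket_1 between 0.048 and 0.056 m or x of bracket_3 in the frame of bracket_2 between 0.048 and 0.056 m)), for 0.2 s.
3. the end stop has been slid up to the last bracket (all of step 2 and (x of stop_face in the frame of bracket_1 between 0.021 and 0.031 m or x of stop_face in the frame of bracket_2 between 0.021 and 0.031 m or x of stop_face in the frame of bracket_3 between 0.021 and 0.031 m)), for 0.2 s.
At the end, for the whole second after the job is handed in: Brackets flat and square (0.08 rad) in a row from the corner, ends within 4 mm of the back fence, each gap under 4 mm; stop within 5 mm of the last bracket; all plates flat in one pile, within 10 mm of the pad's middle, 0.1 rad and 5 mm of each other; all at rest (all of step 3 and horizontal distance between each of plate_1, plate_2, plate_3 and pad below 0.01 m and angle between the x axis of each of plate_1, plate_2, plate_3 and the x axis of tray, either way round below 0.1 rad and angle between each of plate_1, plate_2, plate_3's own z axis and vertical below 0.05 rad and height (world z) of each of plate_1, plate_2, plate_3 below 0.03 m and linear speed of each of plate_1, plate_2, plate_3, bracket_1, bracket_2, bracket_3 below 0.02 m/s and horizontal distance between plate_1 and plate_2 below 0.005 m and horizontal distance between each of plate_1, plate_2 and plate_3 below 0.005 m); the robot touches nothing.
It fails at once if the tin cup or one of the two bolts was moved from its place (over 3 cm) (distance of any of parts_cup, bolt_c, bolt_a from where it was at the start of the episode above 0.03 m).
Of bracket_1, bracket_2, bracket_3 only 2 to 3 are there at a start; the rules pass over those that are not, and their reading is None.
Of plate_1, plate_2, plate_3 only 2 to 3 are there at a start; the rules pass over those that are not, and their reading is None.
At some moment in a run one of bracket_1, bracket_2, bracket_3 may be knocked a few centimetres aside while the robot is not near it.
It also fails if it takes over 210 s, if anything falls off the work surface, if the arm or the gripper's body presses on something with over 40 N, if the wrist force passes 120 N, or if a joint passes its speed limit or range.

### The arm

A 7-joint arm with a two-finger parallel gripper is mounted at the origin on a cart in front of the work surface, level with it; the furniture and walls round the work are solid. World frame = base frame: x ahead of the robot, y to its left, z up, the work surface at z = 0. Lengths are in mm, angles in rad, forces in N, time in s.
With the tool pointing down it reaches from about 400 to 875 mm from the base axis. Payload 4.4 kg.
Tool frame: the origin (TCP) lies on the centre line of the jaws, within the pads' length; the fingertips stand 19 mm ahead of it and the grasp point (between the pads) is the TCP; z points along the fingers, y is the line along which they close (so a half turn about z gives the same grasp; the last joint's range is limited). The gripper opens to 85 mm and grips with 20 to 120 N. Pads are 22 mm wide; open, the fingers measure 114 mm over their backs; the gripper's body (76 mm by 85 mm) begins 54 mm behind the grasp point. The pads swing forward as they close: fully open they stand 13 mm farther back than shut.
Start: joints at [1.155, 0.628, 0.038, 1.517, -0.027, 0.996, -0.02], TCP at [222.79, -610.641, 214.613] pointing down, gripper open.
Joint ranges: [-3.06, 3.06], [-0.37, 2.12], [-1.25, 1.32], [0.18, 2.47], [-1.1, 4.24], [0.23, 1.98], [-2.94, 2.94]. Speed limits (rad/s): [2.57, 2.57, 3.14, 3.14, 3.14, 3.14, 3.14].

### API

Orientations are given as [roll, pitch, yaw] about the fixed x, y, z axes, in that order (R = Rz(yaw) Ry(pitch) Rx(roll)).
In Python, from cell import ctrl, viewer, silhouettes gives the robot as it stands.
- The arm moves only by the shell command python3 -m creep 'ROWS'. ROWS is JSON, a list of rows, each an object with "jaw": the gripper command: -1 is shut, 1 is fully open, values between are in proportion; "xyz": the shift along the tool's x, y, z in mm, a list of three; "angular": the turn, a rotation vector about the tool's x, y, z in rad, a list of three. In form: [{"jaw": jaw, "xyz": [tx, ty, tz], "angular": [rx, ry, rz]}, ...]. A call has 1 to 12 rows; each row is the pose to reach, as a shift and turn from the pose commanded when the call began, along the tool's axes at that moment; what a row does not reach only later rows make up. A row lasts 1/8 s, in which the tool goes at most 62.5 mm and 10.7 degrees, less where a joint would pass 70% of its speed; a pose out of reach is approached as far as the arm can. A call with a gripper value outside its range is refused whole. The fingers move at their own pace and stop on an object; the grip force is fixed at half the most. Time passes only in rows, so rows that repeat a pose let the fingers close. It gives the time, the measured TCP pose, the force, the opening and the grip force at its end, in the units of the state.
- ctrl.read_state(): the state, without advancing time (a new reading comes with each control period).
- viewer.get_image(name): name is "side" or "top" or "wrist"; returns (picture, depth): 420x560x3 uint8, red, green, blue; 420x560 float32, mm along the optical axis (not along the pixel's ray), 0 where there is no reading.
- viewer.camera_model(name): a dict with "fx", "fy", "cx", "cy" (pixels), "T" (4x4, takes a point from camera to world coordinates). Camera axes: x right, y down, z forward; pixel columns grow to the right and rows downward; lengths in mm; the calibration is good to about 2 mm. A picture is of the moment at which its call begins: read the wrist's pose just before it. camera_model takes no time and is no camera call; for the wrist camera it gives the pose at the moment of the call.
- ctrl.finish_job(): hands the job in; it is judged then, once.
Trained networks look in the newest picture that a camera, given by its name, has taken for a name from the list of things; names that differ only in an ending like _2 or _b are one class to them, and where a whole thing is asked for, a point or a joint stands for the part that bears it (a point fixed in the world has none). Each returns a list of dicts, best first, with "score" (0 to 1); they miss things now and then, are a little off and sometimes report something else, mostly with a low value. They report only what shows in the picture. A call takes as long as a camera call.
- silhouettes(camera, target): "pixels" (420x560 bool, what is visible of it) and "xy" ([column, row] in pixels, amid what is visible of it).
The state is a dict: "clock": time; "qpos": joint angles; "qd": joint speeds; "tau": joint torques, N m; "eef_pos": TCP position; "tool_rot": TCP orientation; "force": force on the tool from outside, world axes, zero at the start; "torque": the same for the moment, N m; "width": finger opening in mm; "gripper_force": force on a finger pad.
Only numpy, scipy, OpenCV 4.12 (cv2) and the standard library are available. Lean on these libraries where they do the work, as an engineer would, in place of code of your own. Each camera call takes 0.05 s, during which the arm holds its last target. There are 200 camera calls.

## Working session

There is one attempt and no reset: what is moved stays moved. The work goes in short steps, Python scripts to look and compute and a shell command to move; the robot and the scene stay as the last step left them, time stands still between calls to the robot, and variables do not carry over. Pictures are saved under pics/ and viewed, at most 14 in all, crops included, and the job is handed in when it is done.

```bash
ls; mkdir -p pics; python3 - <<'E'
from cell import ctrl, viewer, silhouettes
import cv2,numpy as np
s=ctrl.read_state();print({k:np.round(v,3) for k,v in s.items()})
ims=[]
for c in("side","top"):
    im,d=viewer.get_image(c);ims.append(im);cv2.imwrite(f"pics/{c}0.png",im[:,:,::-1])
    m=viewer.camera_model(c);print(c,m["fx"],m["cx"],m["cy"],np.round(m["T"],3).tolist())
    for n in("bracket_1","plate_1","tray","stop","parts_cup","bolt_c","bolt_a"):
        for r in silhouettes(c,n):
            p=r["pixels"];dd=d[p];dd=dd[dd>0]
            ys,xs=np.nonzero(p&(d>0));z=d[ys,xs]
            P=np.c_[(xs-m["cx"])/m["fx"]*z,(ys-m["cy"])/m["fy"]*z,z,np.ones(len(z))]@m["T"].T
            print(c,n,round(r["score"],2),np.round(r["xy"]),p.sum(),np.round(np.median(P[:,:3],0)) if len(z) else None, np.round(np.percentile(P[:,2],[5,95])) if len(z) else None)
E
```

```text
pics
{'clock': np.float64(0.0), 'qpos': array([ 1.155,  0.629,  0.038,  1.518, -0.027,  0.996, -0.02 ]), 'qd': array([ 0.002,  0.002, -0.001, -0.002, -0.001, -0.001,  0.001]), 'tau': array([-0.0000e+00, -5.6339e+01,  1.2270e+00, -1.9344e+01,  1.1000e-02,
        1.1000e-02,  0.0000e+00]), 'eef_pos': array([ 222.593, -610.014,  213.687]), 'tool_rot': array([-3.14, -0.  ,  0.35]), 'force': array([-0.7  ,  0.644,  1.047]), 'torque': array([-0.019, -0.006, -0.047]), 'gripper_force': np.float64(0.0), 'width': np.float64(85.558)}
side 423.4278517689541 279.36088046144823 206.5776939776229 [[-0.877, 0.348, -0.333, 1043.517], [0.481, 0.639, -0.6, 836.694], [0.004, -0.687, -0.727, 1086.932], [0.0, 0.0, 0.0, 1.0]]
side bracket_1 0.74 [357. 267.] 487 [469. 286.   8.] [ 2. 35.]
side bracket_1 0.71 [327. 299.] 549 [603. 336.   8.] [ 3. 35.]
side plate_1 0.52 [293. 178.] 218 [ 433. -160.    6.] [ 1. 10.]
side plate_1 0.49 [323. 209.] 279 [429.  21.   6.] [-0. 10.]
side tray 0.92 [268. 238.] 4661 [641.  49.   5.] [ 1. 19.]
side stop 0.61 [244. 209.] 177 [679. -77.  30.] [12. 77.]
side parts_cup 0.8
[... 549 characters left out ...]
985, 1247.354], [0.0, 0.0, 0.0, 1.0]]
top bracket_1 0.84 [168. 205.] 444 [602. 332.  11.] [ 6. 38.]
top bracket_1 0.75 [180. 251.] 502 [468. 285.  11.] [ 6. 38.]
top plate_1 0.95 [275. 264.] 485 [431.  15.   9.] [ 4. 13.]
top plate_1 0.69 [340. 264.] 469 [ 433. -167.    9.] [ 5. 13.]
top tray 0.81 [269. 194.] 7291 [636.  30.   8.] [ 3. 19.]
top stop 0.52 [308. 174.] 63 [676. -85.  78.] [30. 83.]
top parts_cup 0.93 [184. 159.] 636 [749. 290.  19.] [ 2. 63.]
top bolt_c 0.62 [346. 224.] 42 [ 550. -186.   15.] [ 9. 21.]
top bolt_c 0.39 [183. 158.] 564 [750. 292.  20.] [ 3. 62.]
top bolt_a 0.62 [346. 224.] 42 [ 550. -186.   15.] [ 9. 21.]
top bolt_a 0.39 [183. 158.] 564 [750. 292.  20.] [ 3. 62.]
```

```bash
python3 - <<'E'
import cv2
a=cv2.imread("pics/top0.png")[110:320,130:400]
cv2.imwrite("pics/v1.png",cv2.resize(a,(770,599),interpolation=cv2.INTER_CUBIC))
E
```

```text
(no output)
```

View pics/v1.png

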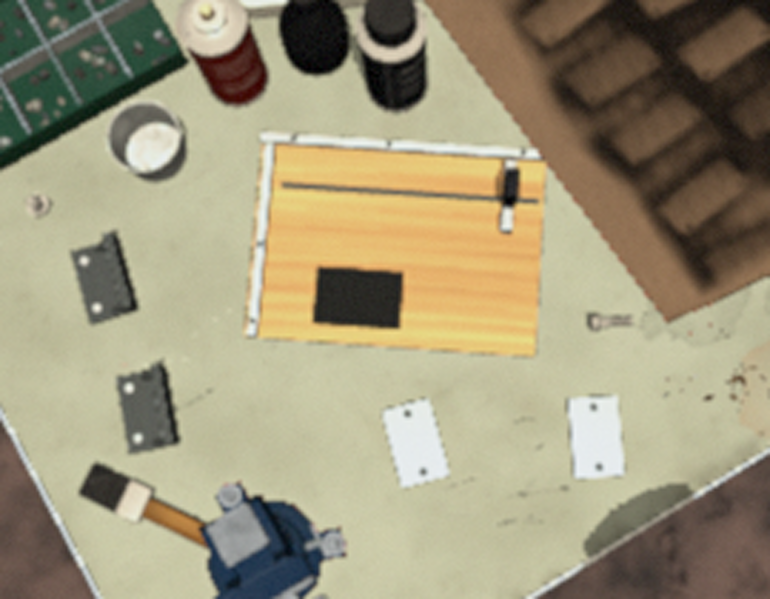

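View pics/side0.png

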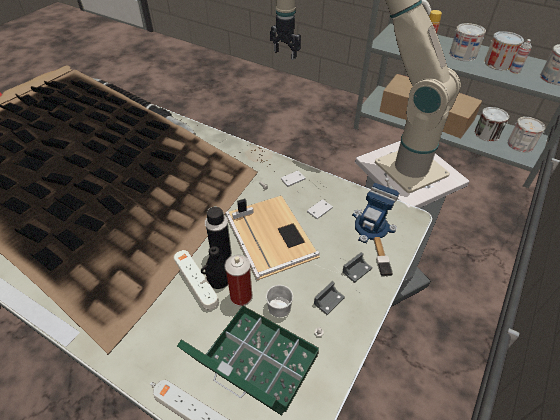

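The top view (crop) shows two brackets at left (crop ~(103,278) and (148,408)), both with their uprights toward −y. The two plates lie at (415,442) and (596,437). The tray is in the middle with the stop at the right, bolts at (38,205) and (608,321), and the cup at (147,140). The side view agrees. I'll move the wrist camera over the tray next.

```bash
cat > h.py <<'E'
from cell import ctrl, viewer, silhouettes
import cv2,numpy as np
from scipy.spatial.transform import Rotation as R
def delta(xyz,yaw):
    "tool-frame shift (mm) and turn (rad) from the present pose to a downward pose"
    s=ctrl.read_state();A=R.from_euler('xyz',s["tool_rot"]);B=R.from_euler('xyz',[np.pi,0,yaw])
    print("shift",np.round(A.inv().apply(np.array(xyz)-s["eef_pos"]),1),"turn",np.round((A.inv()*B).as_rotvec(),3))
def cloud(m,d,mask):
    ys,xs=np.nonzero(mask&(d>0));z=d[ys,xs]
    return (np.c_[(xs-m["cx"])/m["fx"]*z,(ys-m["cy"])/m["fy"]*z,z,np.ones(len(z))]@m["T"].T)[:,:3]
def onplane(m,px,h):
    "pixels to world points at height h"
    px=np.atleast_2d(px).astype(float);r=np.c_[(px[:,0]-m["cx"])/m["fx"],(px[:,1]-m["cy"])/m["fy"],np.ones(len(px))]@m["T"][:3,:3].T
    o=m["T"][:3,3];return o+r*((h-o[2])/r[:,2])[:,None]
def rect(P):
    (c,wh,a)=cv2.minAreaRect(P[:,:2].astype(np.float32));return np.round(c,1),np.round(wh,1),round(a,1)
def st():
    s=ctrl.read_state();print(round(s["clock"],2),"pos",np.round(s["eef_pos"],1),"rot",np.round(s["tool_rot"],3),"F",np.round(s["force"],1),"w",round(s["width"],1),"q",np.round(s["qpos"],2))
E
python3 -c "
from h import *
delta([520,60,400],0)"
```

```text
shift [ 509.  -528.2 -185.4] turn [ 0.   -0.    0.35]
```

```bash
python3 -m creep '[{"jaw":1,"xyz":[509,-528,-185],"angular":[0,0,0.35]},{"jaw":1,"xyz":[509,-528,-185],"angular":[0,0,0.35]},{"jaw":1,"xyz":[509,-528,-185],"angular":[0,0,0.35]},{"jaw":1,"xyz":[509,-528,-185],"angular":[0,0,0.35]},{"jaw":1,"xyz":[509,-528,-185],"angular":[0,0,0.35]},{"jaw":1,"xyz":[509,-528,-185],"angular":[0,0,0.35]},{"jaw":1,"xyz":[509,-528,-185],"angular":[0,0,0.35]},{"jaw":1,"xyz":[509,-528,-185],"angular":[0,0,0.35]},{"jaw":1,"xyz":[509,-528,-185],"angular":[0,0,0.35]},{"jaw":1,"xyz":[509,-528,-185],"angular":[0,0,0.35]},{"jaw":1,"xyz":[509,-528,-185],"angular":[0,0,0.35]},{"jaw":1,"xyz":[509,-528,-185],"angular":[0,0,0.35]}]'
python3 - <<'E'
from h import *
st()
m=viewer.camera_model("wrist");print(m["fx"],m["cx"],m["cy"],np.round(m["T"],2).tolist())
im,d=viewer.get_image("wrist");cv2.imwrite("pics/w1.png",im[:,:,::-1]);np.save("w1.npy",d)
for n in("bracket_1","plate_1","tray","stop"):
    for r in silhouettes("wrist",n):
        P=cloud(m,d,r["pixels"]);print(n,round(r["score"],2),np.round(r["xy"]),r["pixels"].sum(),np.round(np.median(P,0),1),rect(P))
E
```

```text
clock: 2.3
eef_pos: [518.1, 55.9, 398.9]
tool_rot: [3.141, -0.001, -0.0]
force: [1.4, 0.1, -0.3]
width: 85.6
gripper_force: 0.0
2.3 pos [518.1  55.9 398.9] rot [ 3.141e+00 -1.000e-03 -0.000e+00] F [ 1.4  0.1 -0.3] w 85.6 q [-0.08  0.28 -0.11  1.58  0.03  1.28 -1.77]
373.46708931199873 275.3684362988587 203.5563284609503 [[-0.0, -0.95, -0.32, 601.43], [-1.0, 0.0, 0.0, 55.92], [0.0, 0.32, -0.95, 557.73], [0.0, 0.0, 0.0, 1.0]]
bracket_1 0.72 [125. 171.] 1892 [470.  285.1   8.1] (array([465.3, 289.3]), array([83.2, 56.8]), 10.9)
bracket_1 0.71 [76. 72.] 2392 [602.9 326.8   8.4] (array([601. , 335.7]), array([79.9, 53.7]), 16.3)
plate_1 0.88 [421. 190.] 1668 [ 434.2 -164.5    7.2] (array([ 430.8, -167.7]), array([84. , 53.9]), 3.5)
plate_1 0.73 [301. 190.] 1562 [431.7  15.7   7.2] (array([429.2,  15.5]), array([80.3, 49.5]), 14.8)
tray 0.78 [293.  63.] 28202 [618.1  29.2   5.6] (array([616.2,  33.5]), array([306.4, 183.6]), 85.5)
tray 0.23 [383.  16.] 838 [669.  -79.2  42.5] (array([666.4, -80.8]), array([36.7, 43.6]), 51.3)
stop 0.76 [385.  17.] 853 [669.1 -79.2  41.4] (array([666.9, -94.6]), array([36.4, 52.5]), 83.7)
```

View pics/w1.png

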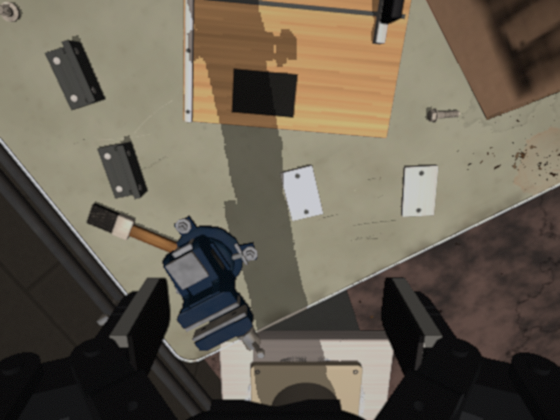

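The wrist picture shows brackets at (76,72) and (125,171), plates at (301,190) and (421,190), the tray cropped at the top, the pad at (264,92) and the stop grip at (385,17). I'll go further forward so the whole tray is visible.

```bash
python3 -m creep '[{"jaw":1,"xyz":[60,0,0],"angular":[0,0,0]},{"jaw":1,"xyz":[120,-40,0],"angular":[0,0,0]},{"jaw":1,"xyz":[150,-40,0],"angular":[0,0,0]},{"jaw":1,"xyz":[150,-40,0],"angular":[0,0,0]},{"jaw":1,"xyz":[150,-40,0],"angular":[0,0,0]}]'
python3 - <<'E'
from h import *
st()
m=viewer.camera_model("wrist")
im,d=viewer.get_image("wrist");cv2.imwrite("pics/w2.png",im[:,:,::-1]);np.save("w2.npy",d)
import pickle;pickle.dump(m,open("w2.pkl","wb"))
for n in("bracket_1","plate_1","tray","stop"):
    for r in silhouettes("wrist",n):
        P=cloud(m,d,r["pixels"]);print(n,round(r["score"],2),np.round(r["xy"]),r["pixels"].sum(),np.round(np.median(P,0),1),rect(P))
E
```

```text
clock: 3.18
eef_pos: [666.7, 92.0, 397.8]
tool_rot: [3.14, 0.001, -0.003]
force: [-0.3, -0.2, 0.1]
width: 85.3
gripper_force: 0.0
3.17 pos [666.7  92.  397.8] rot [ 3.14e+00  1.00e-03 -3.00e-03] F [-0.3 -0.2  0.1] w 85.3 q [-0.13  0.55 -0.1   1.14  0.06  1.45 -1.79]
bracket_1 0.96 [157. 258.] 1451 [473.8 282.4   8.2] (array([466.6, 290. ]), array([80.3, 57.2]), 11.5)
bracket_1 0.66 [116. 177.] 1865 [604.9 328.5   8.2] (array([599.9, 337.6]), array([82.8, 58. ]), 17.6)
plate_1 0.98 [431. 274.] 1308 [ 437.7 -166.     7. ] (array([ 430., -166.]), array([86.8, 50.8]), 3.6)
plate_1 0.93 [321. 276.] 1362 [432.2  15.8   7. ] (array([426.,  15.]), array([88.1, 53.3]), 14.3)
plate_1 0.58 [315. 151.] 28471 [645.1  33.7   5.6] (array([633.3,  30.9]), array([303. , 217.3]), 85.1)
plate_1 0.47 [400. 131.] 1038 [680.9 -80.   32.4] (array([678. , -99.1]), array([43.7, 73.9]), 85.9)
tray 0.86 [314. 151.] 28459 [644.8  33.8   5.6] (array([634.1,  31. ]), array([303.1, 218.3]), 85.4)
stop 0.75 [404. 127.] 1065 [681.6 -80.1  30.4] (array([679. , -88.4]), array([22.2, 74.3]), 85.9)
```

View pics/w2.png

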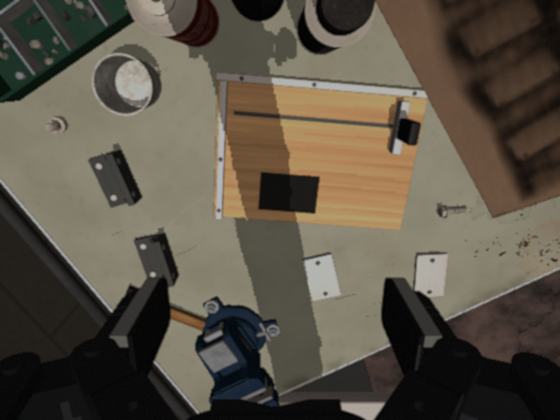

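The tray is fully visible: corner at (222,78), side fence down to (218,218), pad at (289,193), stop face at (400,128). Brackets are at (116,177) and (157,258). Next I'll fit precise poses from the depth.

```bash
cat > fit.py <<'E'
from h import *
def brackets(m,d,cam="wrist"):
    for r in silhouettes(cam,"bracket_1"):
        k=r["pixels"].astype(np.uint8);k=cv2.dilate(k,np.ones((3,3)))>0
        P=cloud(m,d,k)
        if r["score"]<.4 or len(P)<100: continue
        U=P[(P[:,2]>np.percentile(P[:,2],99)-8)];F=P[P[:,2]>np.percentile(P[:,2],99)-32]
        c=F[:,:2].mean(0);
        q=U[:,:2];e=np.linalg.svd(q-q.mean(0))[2][0];e=e*np.sign(e[0])
        print("BR",round(r["score"],2),"upright rect",rect(U),"yaw",round(float(np.arctan2(e[1],e[0])),3),"z",np.round(np.percentile(U[:,2],[5,50,95]),1),"all",rect(F))
def plates(m,d,cam="wrist"):
    for r in silhouettes(cam,"plate_1"):
        if 600<r["pixels"].sum()<4000 and r["score"]>.4:
            P=cloud(m,d,cv2.erode(r["pixels"].astype(np.uint8),np.ones((3,3)))>0);zt=np.median(P[:,2])
            c=cv2.findContours(r["pixels"].astype(np.uint8),0,1)[0];c=max(c,key=len)[:,0]
            print("PL",round(r["score"],2),"ztop",round(zt,1),rect(onplane(m,c,zt)))
E
python3 - <<'E'
from fit import *
m=viewer.camera_model("wrist");im,d=viewer.get_image("wrist")
brackets(m,d);plates(m,d)
P=cloud(m,d,np.ones(d.shape,bool));ys,xs=np.nonzero(d>0)
t=np.radians(-4.7);a=np.array([np.cos(t),np.sin(t)]);b=np.array([-np.sin(t),np.cos(t)])
c0=np.array([634,31.]) # rough centre of tray (12.5,-15)
u=(P[:,:2]-c0)@a+12.5;v=(P[:,:2]-c0)@b-15
F=(P[:,2]>13)&(P[:,2]<22)
S=P[F&(abs(v-125)<14)&(u<95)&(u>-85)];B=P[F&(abs(u-115)<14)&(v<105)&(v>-100)]
for n,Q in("side",S),("back",B):
    q=Q[:,:2];e=np.linalg.svd(q-q.mean(0))[2];print(n,len(q),q.mean(0).round(1),"dir",np.degrees(np.arctan2(e[0][1],e[0][0])).round(2),"width pct",np.percentile((q-q.mean(0))@e[1],[2,98]).round(1),"z",np.median(Q[:,2]).round(1))
dark=(im.max(2)<45)[ys,xs]&(abs(u+47)<50)&(abs(v-20)<65)
k=np.zeros(d.shape,np.uint8);k[ys[dark],xs[dark]]=1;k=cv2.morphologyEx(k,cv2.MORPH_OPEN,np.ones((3,3)))
c=max(cv2.findContours(k,0,1)[0],key=len)[:,0];zz=np.median(cloud(m,d,k>0)[:,2]);print("pad",zz.round(1),rect(onplane(m,c,zz)))
r=silhouettes("wrist","stop")[0];Q=cloud(m,d,r["pixels"]);G=Q[Q[:,2]>60];print("grip top",rect(G),np.median(G[:,2]));G=Q[(Q[:,2]<34)&(Q[:,2]>24)];print("bar",rect(G),np.median(G[:,2]))
E
```

```text
BR 0.8 upright rect (array([676.2, 138.1]), array([8.1, 4.4]), 49.7) yaw 0.961 z [428.9 430.5 432.1] all (array([676.2, 138.1]), array([8.1, 4.4]), 49.7)
BR 0.72 upright rect (array([607.3, 315.8]), array([79.7, 11. ]), 16.6) yaw 0.293 z [29.8 34.7 36.4] all (array([601.4, 335.9]), array([79.9, 53. ]), 16.5)
PL 0.78 ztop 7.1 (array([430.7,  16. ]), array([82.4, 48.5]), 16.0)
PL 0.7 ztop 7.3 (array([ 434.2, -164.6]), array([81.2, 52.2]), 2.6)
side 847 [642.4 171.7] dir 175.05 width pct [-5.   4.7] z 17.1
back 1131 [738.1  40.7] dir 85.01 width pct [-4.8  4.8] z 17.3
pad 7.2 (array([578.5,  72.9]), array([86. , 57.5]), 85.0)
grip top (array([679.5, -84.3]), array([13.4, 29.1]), 86.2) 77.30566754956698
bar (array([679.1, -83.7]), array([11.9, 73.8]), 85.0) 28.623793890404556
```

```bash
python3 -c "
from h import *
delta([607,315.5,100],0.293)"
```

```text
shift [ -60.5 -221.4  298.4] turn [ 0.    -0.    -0.293]
```

```bash
python3 -m creep '[{"jaw":0.6,"xyz":[-60,-221,298],"angular":[0,0,-0.293]},{"jaw":0.6,"xyz":[-60,-221,298],"angular":[0,0,-0.293]},{"jaw":0.6,"xyz":[-60,-221,298],"angular":[0,0,-0.293]},{"jaw":0.6,"xyz":[-60,-221,298],"angular":[0,0,-0.293]},{"jaw":0.6,"xyz":[-60,-221,298],"angular":[0,0,-0.293]},{"jaw":0.6,"xyz":[-60,-221,298],"angular":[0,0,-0.293]},{"jaw":0.6,"xyz":[-60,-221,298],"angular":[0,0,-0.293]},{"jaw":0.6,"xyz":[-60,-221,298],"angular":[0,0,-0.293]}]'
python3 - <<'E'
from fit import *
m=viewer.camera_model("wrist");im,d=viewer.get_image("wrist");cv2.imwrite("pics/w3.png",im[:,:,::-1])
brackets(m,d)
delta([607,315.5,31],0.293)
E
```

```text
clock: 4.62
eef_pos: [608.2, 314.8, 100.2]
tool_rot: [3.141, -0.001, 0.293]
force: [0.7, -0.8, 0.4]
width: 68.5
gripper_force: 0.0
BR 0.96 upright rect (array([606.7, 316.3]), array([80.2, 10. ]), 16.3) yaw 0.289 z [34.1 35.2 36.3] all (array([600.7, 336.6]), array([80.3, 52.1]), 16.7)
BR 0.95 upright rect (array([615.9, 322.4]), array([ 2.7, 15.3]), 13.9) yaw -1.298 z [188.2 190.3 191.1] all (array([615.9, 322.4]), array([ 2.7, 15.3]), 13.9)
shift [-2.2 -2.2 70.7] turn [ 0.001 -0.003 -0.002]
```

```bash
python3 -m creep '[{"jaw":0.6,"xyz":[-1,-1,40],"angular":[0,0,0]},{"jaw":0.6,"xyz":[-1,-1,69],"angular":[0,0,0]},{"jaw":0.6,"xyz":[-1,-1,69],"angular":[0,0,0]},{"jaw":-1,"xyz":[-1,-1,69],"angular":[0,0,0]},{"jaw":-1,"xyz":[-1,-1,69],"angular":[0,0,0]},{"jaw":-1,"xyz":[-1,-1,69],"angular":[0,0,0]},{"jaw":-1,"xyz":[-1,-1,69],"angular":[0,0,0]},{"jaw":-1,"xyz":[-1,-1,69],"angular":[0,0,0]}]'; python3 -c "
from h import *
st();delta([607,315.5,31],0.293)"
```

```text
clock: 5.72
eef_pos: [606.4, 315.9, 31.2]
tool_rot: [-3.142, -0.0, 0.293]
force: [0.3, 0.1, 0.5]
width: -0.1
gripper_force: 0.0
5.72 pos [606.4 315.9  31.2] rot [-3.142 -0.     0.293] F [0.3 0.1 0.5] w -0.1 q [-0.44  0.89 -0.14  1.54  0.17  0.72 -1.94]
shift [0.5 0.6 0.2] turn [-0. -0. -0.]
```

```bash
python3 - <<'E'
from fit import *
m=viewer.camera_model("top");im,d=viewer.get_image("top");cv2.imwrite("pics/t2.png",cv2.resize(im[140:300,120:280,::-1],(640,600)))
brackets(m,d,"top")
im,d=viewer.get_image("wrist");cv2.imwrite("pics/w4.png",im[:,:,::-1])
E
```

```text
BR 0.66 upright rect (array([741.6, 284. ]), array([73.3, 74. ]), 1.8) yaw 0.571 z [57.9 61.8 65.8] all (array([741.6, 284. ]), array([73.3, 74. ]), 1.8)
BR 0.54 upright rect (array([419.6, 128.6]), array([32.5,  1.8]), 29.4) yaw 0.501 z [673.2 677.  689.4] all (array([421.9, 131.6]), array([39.3,  4.6]), 29.7)
```

View pics/w4.png

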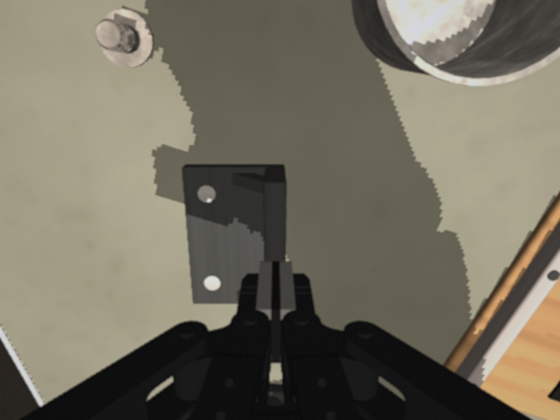

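The fingers closed empty. The bracket spans rows 165–303, now ahead of the jaws, so it was probably knocked aside. I'll lift and measure again.

```bash
python3 -m creep '[{"jaw":-1,"xyz":[0,0,-50],"angular":[0,0,0]},{"jaw":0.6,"xyz":[-20,0,-90],"angular":[0,0,0]},{"jaw":0.6,"xyz":[-20,0,-90],"angular":[0,0,0]},{"jaw":0.6,"xyz":[-20,0,-90],"angular":[0,0,0]},{"jaw":0.6,"xyz":[-20,0,-90],"angular":[0,0,0]}]'; python3 - <<'E'
from fit import *
st();m=viewer.camera_model("wrist");im,d=viewer.get_image("wrist");cv2.imwrite("pics/w5.png",im[:,:,::-1])
brackets(m,d)
E
```

```text
clock: 6.5
eef_pos: [586.8, 309.5, 119.6]
tool_rot: [3.141, 0.002, 0.293]
force: [-0.4, -0.2, 0.2]
width: 68.3
gripper_force: 0.0
6.5 pos [586.8 309.5 119.6] rot [3.141e+00 2.000e-03 2.930e-01] F [-0.4 -0.2  0.2] w 68.3 q [-0.44  0.76 -0.16  1.56  0.15  0.84 -1.93]
BR 0.68 upright rect (array([470.3, 267.9]), array([81.6, 10.1]), 11.4) yaw 0.198 z [31.5 35.1 36.1] all (array([465.9, 288.3]), array([82.1, 52. ]), 11.4)
BR 0.61 upright rect (array([606.7, 316.4]), array([79.8,  9.9]), 16.3) yaw 0.292 z [34.1 35.3 36.3] all (array([600.7, 336.4]), array([79.9, 52.2]), 16.7)
```

```bash
python3 -m creep '[{"jaw":0.6,"xyz":[20,0,40],"angular":[0,0,0]},{"jaw":0.6,"xyz":[20,0,88],"angular":[0,0,0]},{"jaw":0.6,"xyz":[20,0,88],"angular":[0,0,0]},{"jaw":0.6,"xyz":[20,0,88],"angular":[0,0,0]}]'; python3 - <<'E'
from fit import *
st();m=viewer.camera_model("wrist");im,d=viewer.get_image("wrist");np.save("w6.npy",d)
cv2.imwrite("pics/w6.png",im[:,:,::-1])
np.set_printoptions(linewidth=200)
print(d[230:330:8,195:360:9].round().astype(int))
P=cloud(m,d,np.ones(d.shape,bool));s=ctrl.read_state()["eef_pos"]
T=R.from_euler('z',.293).inv().apply(P-s);k=(abs(T[:,0])<14)&(abs(T[:,1])<70)&(T[:,2]<60)&(P[:,2]>9)
import collections
for a in range(-60,60,6):
    q=T[k&(T[:,1]>=a)&(T[:,1]<a+6)]
    if len(q):print(a,len(q),np.percentile(q[:,2],[1,50,99]).round(1)+s[2].round(1))
E
```

```text
clock: 7.1
eef_pos: [606.9, 316.4, 34.0]
tool_rot: [-3.141, -0.001, 0.293]
force: [0.4, 0.3, 0.4]
width: 68.4
gripper_force: 0.0
7.1 pos [606.9 316.4  34. ] rot [-3.141e+00 -1.000e-03  2.930e-01] F [0.4 0.3 0.4] w 68.4 q [-0.44  0.89 -0.14  1.54  0.17  0.72 -1.94]
[[202 201 202 201 201 200 200 199 171 169 171 210 209 211 211 210 210 210 209]
 [202 203 202 203 203 202 203 202 172 171 172 211 211 211 211 212 211   0 212]
 [204 203 203 203 203 205 203 204 174 173 173 213 213 212 212 214 213 212 213]
 [206 206 204 206 206 206 205 207 174 175 176 215 214 214 214 215 215 214 213]
 [207 207 207 208 208 208 207 207 176 176 176 216 216 217 216 216 216 216   0]
 [209 210 209 209 208 209 210 209 177 178 177 217 218 218 218 220 217 217 216]
 [210 211 211 209 211 211 210 210 178 178 177 219 220 220 221 219 219 218 220]
 [211 211 211 211 211 212 212 211 181 180 179 221 221 221 221 222 221 221 221]
 [214 214 214 214 213 213 207 207 181 182 182 223 224 224 223 223 223 224 223]
 [225 224 225 226 225 224 208 201 183 182 183 224 225 225 224 225 224 224 155]
 [227 226   0 227 227 226 229 203 185 183 184 227 225 225 227 226 226 226 156]
 [229 229 229 229 229 229 229 229 186 187 187 229 228 230 228 228 229 229 229]
 [231 231 231 231 231 230 231 231 187 188 188 231 229 232 231 230 231 230 231]]
-54 1 [86. 86. 86.]
-48 539 [64.1 78.7 90.1]
-42 793 [61.4 82.1 94.9]
-36 1890 [58.2 80.6 94.9]
-6 551 [34.  35.3 36.6]
0 578 [33.9 35.3 36.6]
6 2 [9.1 9.3 9.5]
12 1 [9. 9. 9.]
24 1 [9.4 9.4 9.4]
30 1909 [58.2 80.7 94.9]
36 800 [61.7 82.7 94.9]
42 537 [63.8 78.5 89.9]
48 2 [76.6 80.  83.3]
```

View pics/w6.png

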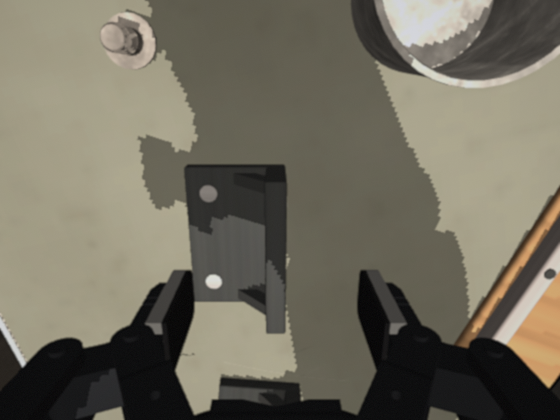

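The finger tips sit at about z=58 while the TCP reads 34, well above the upright's top at 35. The actual tips are therefore much higher than the text says. I'll measure them in the camera frame before going lower.

```bash
cat > tips.py <<'E'
from h import *
def tips(d,m):
    s=ctrl.read_state();P=cloud(m,d,np.ones(d.shape,bool))
    T=R.from_euler('z',s["tool_rot"][2]).inv().apply(P-s["eef_pos"])
    k=(abs(T[:,0])<60)&(abs(T[:,1])<60)&(T[:,2]+s["eef_pos"][2]>42)&(T[:,2]<130)
    for sg in(-1,1):
        q=T[k&(T[:,1]*sg>0)]
        if len(q):
            lo=q[q[:,2]<np.percentile(q[:,2],2)+6];print("side",sg,"lowest rel z",np.percentile(q[:,2],[.5,2,10]).round(1),"tip x",np.percentile(lo[:,0],[2,50,98]).round(1),"y",np.percentile(lo[:,1],[2,98]).round(1))
    print("cam rel TCP",(R.from_euler('z',s["tool_rot"][2]).inv().apply(m["T"][:3,3]-s["eef_pos"])).round(1))
E
python3 -c "
from tips import *
m=viewer.camera_model('wrist');d=np.load('w6.npy');tips(d,m)
im,d=viewer.get_image('side');m=viewer.camera_model('side')
cv2.imwrite('pics/s2.png',cv2.resize(im[200:380,240:440,::-1],(666,600),interpolation=2))"
```

```text
side -1 lowest rel z [26.5 31.1 46.8] tip x [-10.5   6.4  11. ] y [-46.4 -33.7]
side 1 lowest rel z [26.6 31.1 46.7] tip x [-10.3   6.5  11. ] y [34.1 46.9]
cam rel TCP [8.310e+01 1.000e-01 1.589e+02]
```

View pics/s2.png

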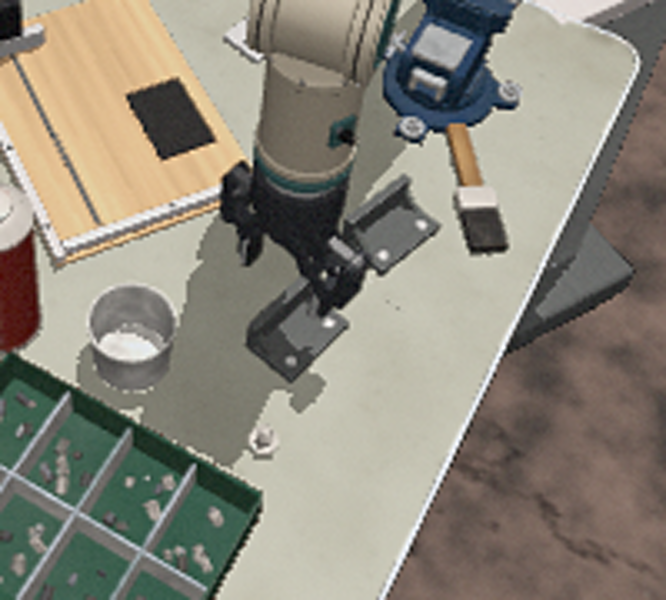

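The side view confirms the jaws are above the bracket, with the gripper at about (330,280). I'll go down in steps and watch the force.

```bash
python3 -m creep '[{"jaw":0,"xyz":[0,0,15],"angular":[0,0,0]},{"jaw":0,"xyz":[0,0,30],"angular":[0,0,0]},{"jaw":0,"xyz":[0,0,30],"angular":[0,0,0]},{"jaw":0,"xyz":[0,0,30],"angular":[0,0,0]},{"jaw":0,"xyz":[0,0,30],"angular":[0,0,0]}]'; python3 - <<'E'
from tips import *
st();m=viewer.camera_model("wrist");im,d=viewer.get_image("wrist");cv2.imwrite("pics/w7.png",im[:,:,::-1])
s=ctrl.read_state();P=cloud(m,d,np.ones(d.shape,bool));T=R.from_euler('z',.293).inv().apply(P-s["eef_pos"])
for sg in(-1,1):
    q=T[(T[:,1]*sg>12)&(T[:,1]*sg<40)&(abs(T[:,0])<11.5)&(P[:,2]>11)];print(sg,len(q),np.percentile(q[:,2],[1,5]).round(1),np.percentile(q[:,2]+s["eef_pos"][2],1).round(1),np.percentile(q[:,1],[1,99]).round(1))
q=T[(abs(T[:,1])<12)&(P[:,2]>30)&(P[:,2]<40)&(T[:,0]>0)];print("upright y",np.percentile(q[:,1],[2,98]).round(1))
E
```

```text
clock: 7.82
eef_pos: [606.7, 316.1, 3.4]
tool_rot: [-3.141, -0.001, 0.293]
force: [0.3, -0.6, 0.3]
width: 42.4
gripper_force: 0.0
7.83 pos [606.7 316.1   3.4] rot [-3.141e+00 -1.000e-03  2.930e-01] F [ 0.3 -0.6  0.3] w 42.4 q [-0.44  0.93 -0.14  1.55  0.18  0.68 -1.94]
-1 4890 [20.6 25.8] 24.1 [-39.8 -12.5]
1 4734 [20.8 25.6] 24.3 [12.6 39.8]
upright y [-4.3  5.2]
```

Tips are 17–20 mm above the reported TCP when nearly shut, which is an offset of about 36 mm. I'll go down 8 mm more and close.

```bash
python3 -m creep '[{"jaw":0,"xyz":[0,0,8],"angular":[0,0,0]},{"jaw":0,"xyz":[0,0,8],"angular":[0,0,0]},{"jaw":-1,"xyz":[0,0,8],"angular":[0,0,0]},{"jaw":-1,"xyz":[0,0,8],"angular":[0,0,0]},{"jaw":-1,"xyz":[0,0,8],"angular":[0,0,0]},{"jaw":-1,"xyz":[0,0,8],"angular":[0,0,0]},{"jaw":-1,"xyz":[0,0,-30],"angular":[0,0,0]},{"jaw":-1,"xyz":[0,0,-80],"angular":[0,0,0]},{"jaw":-1,"xyz":[0,0,-80],"angular":[0,0,0]},{"jaw":-1,"xyz":[0,0,-80],"angular":[0,0,0]}]'; python3 - <<'E'
from fit import *
st()
t=-.0868;a=np.array([np.cos(t),np.sin(t)]);b=np.array([-a[1],a[0]]);O=np.array([623.3,47.9])
g=O+a*62+b*66;print(g)
delta([*g,60],t)
E
```

```text
clock: 9.12
eef_pos: [605.6, 315.0, 82.2]
tool_rot: [3.141, 0.002, 0.293]
force: [-0.5, -0.2, -3.3]
width: 8.5
gripper_force: 59.1
9.12 pos [605.6 315.   82.2] rot [3.141e+00 2.000e-03 2.930e-01] F [-0.5 -0.2 -3.3] w 8.5 q [-0.43  0.83 -0.15  1.52  0.16  0.81 -1.93]
[690.78819418 108.27668131]
shift [ 22.  222.5  22.4] turn [0.001 0.002 0.379]
```

```bash
python3 -m creep '[{"jaw":-1,"xyz":[6,60,0],"angular":[0,0,0.1]},{"jaw":-1,"xyz":[12,120,0],"angular":[0,0,0.2]},{"jaw":-1,"xyz":[18,180,0],"angular":[0,0,0.3]},{"jaw":-1,"xyz":[22,222,0],"angular":[0,0,0.379]},{"jaw":-1,"xyz":[22,222,20],"angular":[0,0,0.379]},{"jaw":-1,"xyz":[22,222,60],"angular":[0,0,0.379]},{"jaw":-1,"xyz":[22,222,70],"angular":[0,0,0.379]},{"jaw":-1,"xyz":[22,222,70],"angular":[0,0,0.379]}]'; python3 - <<'E'
from fit import *
st()
m=viewer.camera_model("wrist");im,d=viewer.get_image("wrist");cv2.imwrite("pics/w8.png",im[:,:,::-1])
brackets(m,d)
t=-.0868;a=np.array([np.cos(t),np.sin(t)]);b=np.array([-a[1],a[0]]);O=np.array([623.3,47.9])
delta([*(O+a*62+b*66),2],t)
delta([*(O+a*70+b*73),2],t)
E
```

```text
clock: 10.12
eef_pos: [690.0, 110.3, 11.4]
tool_rot: [3.141, 0.003, -0.085]
force: [0.3, -0.5, -1.5]
width: 9.0
gripper_force: 59.1
10.12 pos [690.  110.3  11.4] rot [ 3.141e+00  3.000e-03 -8.500e-02] F [ 0.3 -0.5 -1.5] w 9.0 q [-0.16  0.94 -0.07  1.49  0.09  0.72 -1.93]
BR 0.7 upright rect (array([691.8, 123.1]), array([36.1, 80.3]), 84.7) yaw -0.083 z [50.4 51.4 52.7] all (array([691.5, 122.8]), array([36.4, 80.4]), 86.1)
shift [-1.2  2.2 11.9] turn [-0.001 -0.001  0.001]
shift [ 6.8 -4.8 11.9] turn [-0.001 -0.001  0.001]
```

View pics/w8.png

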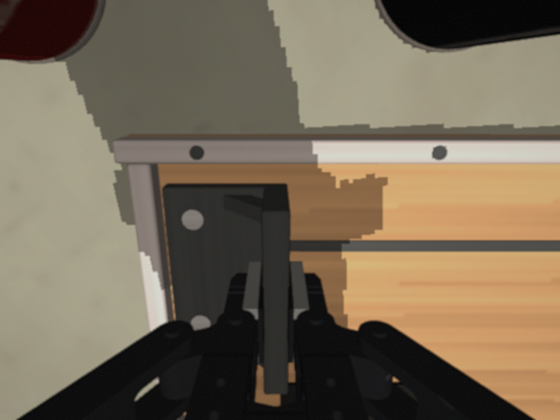

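The held bracket is aligned with the fences, with a gap of roughly 6–8 mm to both (left edge near col 163, fence at 155). Now I'll lower it and push it home.

```bash
python3 -m creep '[{"jaw":-1,"xyz":[0,0,6],"angular":[0,0,0]},{"jaw":-1,"xyz":[0,0,10],"angular":[0,0,0]},{"jaw":-1,"xyz":[4,-2,10],"angular":[0,0,0]},{"jaw":-1,"xyz":[8,-4,10],"angular":[0,0,0]},{"jaw":-1,"xyz":[9,-6,10],"angular":[0,0,0]},{"jaw":-1,"xyz":[9,-6,10],"angular":[0,0,0]}]'; python3 -c "
from h import *
st();t=-.0868;a=np.array([np.cos(t),np.sin(t)]);b=np.array([-a[1],a[0]]);O=np.array([623.3,47.9]);p=ctrl.read_state()['eef_pos'][:2]-O;print(p@a,p@b)"
```

```text
clock: 10.98
eef_pos: [698.7, 114.0, 2.3]
tool_rot: [3.14, 0.005, -0.086]
force: [-4.7, -1.3, -1.7]
width: 8.7
gripper_force: 59.3
10.97 pos [698.7 114.    2.3] rot [ 3.14   0.005 -0.086] F [-4.7 -1.3 -1.7] w 8.7 q [-0.16  0.96 -0.07  1.46  0.09  0.73 -1.93]
69.39314220636746 72.42406616775617
```

```bash
python3 -m creep '[{"jaw":-1,"xyz":[1,-1,1],"angular":[0,0,0]},{"jaw":-1,"xyz":[2,-2,1],"angular":[0,0,0]},{"jaw":-1,"xyz":[3,-4,1],"angular":[0,0,0]},{"jaw":-1,"xyz":[3,-4,1],"angular":[0,0,0]},{"jaw":-1,"xyz":[3,-4,1],"angular":[0,0,0]}]'; python3 -c "
from h import *
st();t=-.0868;a=np.array([np.cos(t),np.sin(t)]);b=np.array([-a[1],a[0]]);O=np.array([623.3,47.9]);p=ctrl.read_state()['eef_pos'][:2]-O;print(p@a,p@b)"
```

```text
clock: 11.6
eef_pos: [698.6, 114.5, 1.7]
tool_rot: [3.135, 0.012, -0.088]
force: [-12.7, -6.7, 8.0]
width: 8.1
gripper_force: 60.7
11.6 pos [698.6 114.5   1.7] rot [ 3.135  0.012 -0.088] F [-12.7  -6.7   8. ] w 8.1 q [-0.17  0.96 -0.07  1.45  0.09  0.74 -1.93]
69.27030905378795 72.85029856134328
```

Contact with both fences and the floor. Relax, release, lift and check.

```bash
python3 -m creep '[{"jaw":-1,"xyz":[-2,2,-1],"angular":[0,0,0]},{"jaw":-0.2,"xyz":[-2,2,-1],"angular":[0,0,0]},{"jaw":-0.2,"xyz":[-2,2,-1],"angular":[0,0,0]},{"jaw":-0.2,"xyz":[-2,2,-1],"angular":[0,0,0]},{"jaw":-0.2,"xyz":[-2,2,-50],"angular":[0,0,0]},{"jaw":0,"xyz":[-2,2,-110],"angular":[0,0,0]},{"jaw":0,"xyz":[-30,0,-150],"angular":[0,0,0]},{"jaw":0,"xyz":[-60,0,-170],"angular":[0,0,0]},{"jaw":0,"xyz":[-60,0,-170],"angular":[0,0,0]},{"jaw":0,"xyz":[-60,0,-170],"angular":[0,0,0]}]'; cat > tray.py <<'E'
from fit import *
t=-.0868;a=np.array([np.cos(t),np.sin(t)]);b=np.array([-a[1],a[0]]);O=np.array([623.3,47.9])
def tw(x,y): return O+a*x+b*y
def wt(p): p=np.asarray(p)[...,:2]-O;return np.stack([p@a,p@b],-1)
def fences(m,d):
    P=cloud(m,d,np.ones(d.shape,bool));q=wt(P);z=P[:,2]
    F=(z>13)&(z<22)
    S=q[F&(abs(q[:,1]-125)<12)&(q[:,0]<100)&(q[:,0]>-90)];B=q[F&(abs(q[:,0]-115)<12)&(q[:,1]<110)]
    print("side inner",np.percentile(S[:,1],3).round(1) if len(S) else None,"back inner",np.percentile(B[:,0],3).round(1) if len(B) else None)
    k=(z>25)&(z<50)&(q[:,0]>20)&(q[:,0]<112)&(q[:,1]>-60)&(q[:,1]<118)
    if k.sum()>30:
        h=q[k]
        for lo,hi in((45,118),(-5,45)):
            g=h[(h[:,1]>lo)&(h[:,1]<hi)&(z[k]>38)]
            if len(g)>30:
                f=np.polyfit(g[:,0],g[:,1],1);print("upright y",np.percentile(g[:,1],[2,98]).round(1),"x",np.percentile(g[:,0],[1,99]).round(1),"slope",f[0].round(3),"z",np.median(z[k][(h[:,1]>lo)&(h[:,1]<hi)]).round(1))
E
python3 - <<'E'
from tray import *
st();m=viewer.camera_model("wrist");im,d=viewer.get_image("wrist");cv2.imwrite("pics/w9.png",im[:,:,::-1])
fences(m,d);brackets(m,d)
delta([470.3,267.9,80],.198)
E
```

```text
clock: 12.85
eef_pos: [645.2, 123.6, 172.0]
tool_rot: [3.142, -0.001, -0.086]
force: [-0.0, 1.0, -0.4]
width: 43.1
gripper_force: 0.0
12.85 pos [645.2 123.6 172. ] rot [ 3.142e+00 -1.000e-03 -8.600e-02] F [-0.   1.  -0.4] w 43.1 q [-0.18  0.68 -0.09  1.54  0.07  0.92 -1.95]
side inner 114.3 back inner 107.4
upright y [68.4 77.6] x [ 30.8 108.7] slope 0.002 z 41.2
BR 0.6 upright rect (array([699. , 114.4]), array([ 9.5, 79.7]), 85.0) yaw -0.085 z [40.  41.3 42.4] all (array([701.3, 135.6]), array([53.6, 82. ]), 84.8)
BR 0.58 upright rect (array([650.2, 166.9]), array([28. , 10.2]), 21.9) yaw 0.395 z [239.7 242.4 244.3] all (array([650.2, 166.9]), array([28. , 10.2]), 21.9)
shift [-186.5 -129.    91.1] turn [ 0.     0.001 -0.285]
```

First bracket is home (upright y 68–78, x 31–109 in the tray frame). Now the second bracket.

```bash
python3 -m creep '[{"jaw":0,"xyz":[-50,-35,0],"angular":[0,0,-0.08]},{"jaw":0,"xyz":[-100,-70,0],"angular":[0,0,-0.16]},{"jaw":0,"xyz":[-150,-104,20],"angular":[0,0,-0.24]},{"jaw":0,"xyz":[-186,-129,60],"angular":[0,0,-0.285]},{"jaw":0,"xyz":[-186,-129,60],"angular":[0,0,-0.285]},{"jaw":0,"xyz":[-186,-129,60],"angular":[0,0,-0.285]}]'; python3 - <<'E'
from tray import *
st();m=viewer.camera_model("wrist");im,d=viewer.get_image("wrist");cv2.imwrite("pics/w10.png",im[:,:,::-1])
brackets(m,d)
d0=np.load("w1.npy");m0={"fx":373.467,"fy":373.467,"cx":275.37,"cy":203.56,"T":np.array([[0,-.948,-.318,601.43],[-1,0,0,55.92],[0,.318,-.948,557.73],[0,0,0,1.]])}
P=cloud(m0,d0,np.ones(d0.shape,bool));k=(np.hypot(P[:,0]-470,P[:,1]-268)<110)&(P[:,2]>42);print("tall near",k.sum(),P[k].min(0).round(),P[k].max(0).round())
delta([470.3,267.9,-5],.198)
E
```

```text
clock: 13.7
eef_pos: [471.4, 267.8, 111.5]
tool_rot: [3.141, 0.0, 0.198]
force: [1.0, -0.4, 0.3]
width: 42.3
gripper_force: 0.0
13.7 pos [471.4 267.8 111.5] rot [3.141 0.    0.198] F [ 1.  -0.4  0.3] w 42.3 q [-0.47  0.62 -0.14  1.91  0.14  0.62 -2.08]
BR 0.71 upright rect (array([454.5, 287.5]), array([80. , 10.2]), 7.1) yaw 0.125 z [33.7 35.2 36.3] all (array([451.5, 308.3]), array([81.1, 52.3]), 7.1)Traceback (most recent call last):
  File "<stdin>", line 5, in <module>
    return umr_minimum(a, axis, None, out, keepdims, initial, where)
ValueError: zero-size array to reduction operation minimum which has no identity
```

The bracket had been knocked aside; it's now at (454.5, 287.5), yaw 0.125. Grasp it there.

```bash
python3 -m creep '[{"jaw":0,"xyz":[-13,-22.5,20],"angular":[0,0,0.073]},{"jaw":0,"xyz":[-13,-22.5,40],"angular":[0,0,0.073]},{"jaw":0,"xyz":[-13,-22.5,80],"angular":[0,0,0.073]},{"jaw":0,"xyz":[-13,-22.5,116],"angular":[0,0,0.073]},{"jaw":0,"xyz":[-13,-22.5,116],"angular":[0,0,0.073]},{"jaw":-1,"xyz":[-13,-22.5,116],"angular":[0,0,0.073]},{"jaw":-1,"xyz":[-13,-22.5,116],"angular":[0,0,0.073]},{"jaw":-1,"xyz":[-13,-22.5,116],"angular":[0,0,0.073]},{"jaw":-1,"xyz":[-13,-22.5,116],"angular":[0,0,0.073]},{"jaw":-1,"xyz":[-13,-22.5,60],"angular":[0,0,0.073]},{"jaw":-1,"xyz":[-13,-22.5,20],"angular":[0,0,0.073]},{"jaw":-1,"xyz":[-13,-22.5,20],"angular":[0,0,0.073]}]'; python3 -c "
from tray import *
st();delta([*tw(62,13),12],t)"
```

```text
clock: 15.3
eef_pos: [455.2, 289.2, 95.5]
tool_rot: [-3.138, -0.006, 0.126]
force: [0.5, 0.4, -1.9]
width: 8.9
gripper_force: 59.8
15.3 pos [455.2 289.2  95.5] rot [-3.138 -0.006  0.126] F [ 0.5  0.4 -1.9] w 8.9 q [-0.54  0.64 -0.12  1.94  0.13  0.56 -2.19]
shift [199.3 261.2  83.9] turn [-0.004 -0.006  0.212]
```

```bash
python3 -m creep '[{"jaw":-1,"xyz":[36,48,0],"angular":[0,0,0.04]},{"jaw":-1,"xyz":[72,96,0],"angular":[0,0,0.08]},{"jaw":-1,"xyz":[108,144,0],"angular":[0,0,0.12]},{"jaw":-1,"xyz":[144,192,0],"angular":[0,0,0.16]},{"jaw":-1,"xyz":[180,240,0],"angular":[0,0,0.2]},{"jaw":-1,"xyz":[199,261,0],"angular":[0,0,0.212]},{"jaw":-1,"xyz":[199,261,30],"angular":[0,0,0.212]},{"jaw":-1,"xyz":[199,261,70],"angular":[0,0,0.212]},{"jaw":-1,"xyz":[199,261,83],"angular":[0,0,0.212]},{"jaw":-1,"xyz":[199,261,83],"angular":[0,0,0.212]}]'; python3 - <<'E'
from tray import *
st();print(wt(ctrl.read_state()["eef_pos"]))
m=viewer.camera_model("wrist");im,d=viewer.get_image("wrist");cv2.imwrite("pics/w11.png",im[:,:,::-1]);fences(m,d)
delta([*tw(70,21),1],t)
E
```

```text
clock: 16.55
eef_pos: [682.2, 53.8, 7.8]
tool_rot: [3.141, 0.003, -0.086]
force: [0.2, -0.1, -1.4]
width: 8.7
gripper_force: 59.7
16.55 pos [682.2  53.8   7.8] rot [ 3.141e+00  3.000e-03 -8.600e-02] F [ 0.2 -0.1 -1.4] w 8.7 q [-0.07  0.93 -0.1   1.54  0.12  0.68 -1.88]
[58.19474475 10.96627322]
side inner 114.0 back inner 106.6
upright y [68.  77.7] x [ 36.7 109.4] slope -0.005 z 40.7
upright y [-2.4 26.5] x [21.1 97.8] slope 0.0 z 44.9
shift [10.6 -9.8  8.3] turn [-0.    -0.     0.001]
```

View pics/w11.png

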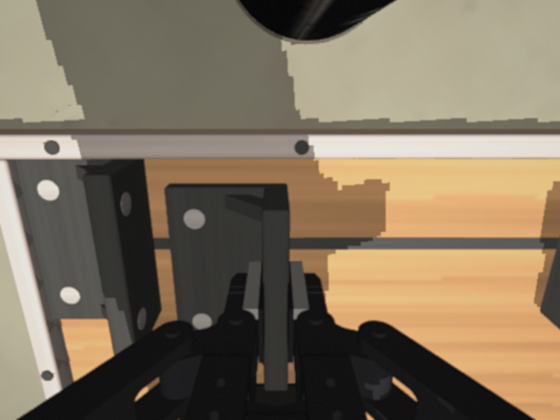

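The first bracket sits in the corner at left. The second is held parallel, with its left edge at col 170 and the first's upright at col 158. Lower it, then push in x and y.

```bash
python3 -m creep '[{"jaw":-1,"xyz":[0,0,5],"angular":[0,0,0]},{"jaw":-1,"xyz":[4,0,8],"angular":[0,0,0]},{"jaw":-1,"xyz":[8,-4,8],"angular":[0,0,0]},{"jaw":-1,"xyz":[11,-8,8],"angular":[0,0,0]},{"jaw":-1,"xyz":[13,-11,8],"angular":[0,0,0]},{"jaw":-1,"xyz":[14,-13,8],"angular":[0,0,0]},{"jaw":-1,"xyz":[14,-13,8],"angular":[0,0,0]},{"jaw":-1,"xyz":[14,-13,8],"angular":[0,0,0]}]'; python3 -c "
from tray import *
st();print(wt(ctrl.read_state()['eef_pos']))"
```

```text
clock: 17.6
eef_pos: [694.5, 58.6, 4.0]
tool_rot: [3.132, 0.007, -0.089]
force: [-14.8, -10.4, 19.8]
width: 8.5
gripper_force: 63.0
17.6 pos [694.5  58.6   4. ] rot [ 3.132  0.007 -0.089] F [-14.8 -10.4  19.8] w 8.5 q [-0.08  0.95 -0.09  1.49  0.12  0.72 -1.89]
[70.04601615 16.8203406 ]
```

```bash
python3 -m creep '[{"jaw":-1,"xyz":[-1,1,-2.5],"angular":[0,0,0]},{"jaw":-1,"xyz":[-1,-2,-2.5],"angular":[0,0,0]},{"jaw":-1,"xyz":[-1,-4,-2.5],"angular":[0,0,0]},{"jaw":-1,"xyz":[-1,-4,-2.5],"angular":[0,0,0]}]'; python3 -c "
from tray import *
st();print(wt(ctrl.read_state()['eef_pos']))
m=viewer.camera_model('wrist');im,d=viewer.get_image('wrist');cv2.imwrite('pics/w12.png',im[:,:,::-1]);fences(m,d)"
```

```text
clock: 18.1
eef_pos: [695.1, 63.3, 4.4]
tool_rot: [3.133, 0.005, -0.089]
force: [-7.6, -7.8, 6.4]
width: 8.9
gripper_force: 60.8
18.1 pos [695.1  63.3   4.4] rot [ 3.133  0.005 -0.089] F [-7.6 -7.8  6.4] w 8.9 q [-0.09  0.95 -0.09  1.49  0.12  0.71 -1.89]
[70.177618   21.52017194]
side inner 113.9 back inner 104.9
upright y [68.4 78. ] x [ 33.  109.5] slope -0.012 z 40.8
upright y [ 6.4 37.4] x [ 31.5 109.7] slope -0.002 z 41.6
```

View pics/w12.png

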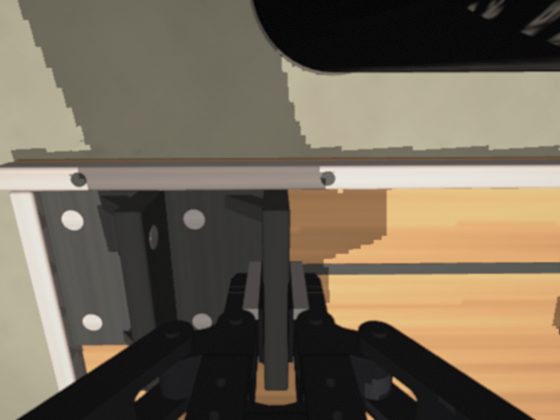

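Ends are against the fence and the left edge is against the first upright (col ~165). Release, lift, and move above the stop.

```bash
python3 -m creep '[{"jaw":-1,"xyz":[0,1.5,-1],"angular":[0,0,0]},{"jaw":-0.3,"xyz":[0,1.5,-1],"angular":[0,0,0]},{"jaw":-0.3,"xyz":[0,1.5,-1],"angular":[0,0,0]},{"jaw":-0.3,"xyz":[0,1.5,-1],"angular":[0,0,0]},{"jaw":-0.3,"xyz":[0,1.5,-50],"angular":[0,0,0]},{"jaw":0,"xyz":[0,1.5,-110],"angular":[0,0,0]},{"jaw":0,"xyz":[-3,60,-150],"angular":[0,0,0]},{"jaw":0,"xyz":[-3,110,-150],"angular":[0,0,0]},{"jaw":0,"xyz":[-3,152,-150],"angular":[0,0,0]},{"jaw":0,"xyz":[-3,152,-150],"angular":[0,0,0]},{"jaw":0,"xyz":[-3,152,-150],"angular":[0,0,0]}]'; python3 -c "
from tray import *
st();print(wt(ctrl.read_state()['eef_pos']))
m=viewer.camera_model('wrist');im,d=viewer.get_image('wrist');cv2.imwrite('pics/w13.png',im[:,:,::-1]);fences(m,d)
P=cloud(m,d,np.ones(d.shape,bool));q=wt(P);k=(abs(q[:,0]-67)<30)&(abs(q[:,1]+127)<30)
for l,h in((70,82),(24,33)):
    g=q[k&(P[:,2]>l)&(P[:,2]<h)];print(l,len(g),np.percentile(g,[2,98],0).round(1).tolist())
g=tw(67,-126.9);delta([*g,38],t)"
```

```text
clock: 19.52
eef_pos: [681.9, -80.2, 153.7]
tool_rot: [-3.14, -0.0, -0.086]
force: [0.5, 0.8, 0.7]
width: 43.0
gripper_force: 0.0
19.52 pos [681.9 -80.2 153.7] rot [-3.14  -0.    -0.086] F [0.5 0.8 0.7] w 43.0 q [ 0.15  0.75 -0.13  1.46  0.11  0.94 -1.67]
[  69.51183346 -122.55477667]
side inner 119.5 back inner 104.4
upright y [67.8 77.9] x [ 31.3 109.4] slope 0.001 z 40.0
upright y [16.  25.9] x [ 31.4 109.4] slope -0.001 z 40.4
70 897 [[53.8, -134.2], [81.9, -120.8]]
24 311 [[81.5, -132.1], [96.7, -121.2]]
shift [ -2.6   5.6 115.6] turn [-0.002 -0.     0.003]
```

Both uprights sit exactly where expected (68–78 and 16–26). Grip the stop tab and slide it about 136 mm.

```bash
python3 -m creep '[{"jaw":0,"xyz":[-2,5,60],"angular":[0,0,0]},{"jaw":0,"xyz":[-2,5,115],"angular":[0,0,0]},{"jaw":0,"xyz":[-2,5,115],"angular":[0,0,0]},{"jaw":-1,"xyz":[-2,5,115],"angular":[0,0,0]},{"jaw":-1,"xyz":[-2,5,115],"angular":[0,0,0]},{"jaw":-1,"xyz":[-2,5,115],"angular":[0,0,0]},{"jaw":-1,"xyz":[-2,-20,115],"angular":[0,0,0]},{"jaw":-1,"xyz":[-2,-50,115],"angular":[0,0,0]},{"jaw":-1,"xyz":[-2,-80,115],"angular":[0,0,0]},{"jaw":-1,"xyz":[-2,-110,115],"angular":[0,0,0]},{"jaw":-1,"xyz":[-2,-122,115],"angular":[0,0,0]},{"jaw":-1,"xyz":[-2,-122,115],"angular":[0,0,0]}]'; python3 -c "
from tray import *
st();print(wt(ctrl.read_state()['eef_pos']))"
```

```text
clock: 21.08
eef_pos: [692.8, 42.4, 41.8]
tool_rot: [-3.139, -0.006, -0.085]
force: [0.2, 2.5, 7.0]
width: 13.0
gripper_force: 60.7
21.07 pos [692.8  42.4  41.8] rot [-3.139 -0.006 -0.085] F [0.2 2.5 7. ] w 13.0 q [-0.05  0.89 -0.09  1.51  0.11  0.74 -1.84]
[69.70105392  0.54498869]
```

```bash
python3 -m creep '[{"jaw":-1,"xyz":[0,-4,0],"angular":[0,0,0]},{"jaw":-1,"xyz":[0,-7,0],"angular":[0,0,0]},{"jaw":-1,"xyz":[0,-9,0],"angular":[0,0,0]},{"jaw":-1,"xyz":[0,-10,0],"angular":[0,0,0]},{"jaw":-1,"xyz":[0,-10,0],"angular":[0,0,0]}]'; python3 -c "
from tray import *
st();print(wt(ctrl.read_state()['eef_pos']))"
```

```text
clock: 21.7
eef_pos: [693.3, 48.6, 41.8]
tool_rot: [3.14, -0.005, -0.087]
force: [-0.1, -1.8, 7.9]
width: 12.4
gripper_force: 60.9
21.7 pos [693.3  48.6  41.8] rot [ 3.14  -0.005 -0.087] F [-0.1 -1.8  7.9] w 12.4 q [-0.06  0.89 -0.09  1.51  0.11  0.75 -1.85]
[69.6890179   6.72099924]
```

```bash
python3 -m creep '[{"jaw":-1,"xyz":[0,-1.5,0],"angular":[0,0,0]},{"jaw":-1,"xyz":[0,-3,0],"angular":[0,0,0]},{"jaw":-1,"xyz":[0,-3,0],"angular":[0,0,0]},{"jaw":-1,"xyz":[0,-3,0],"angular":[0,0,0]}]'; python3 -c "
from tray import *
st();print(wt(ctrl.read_state()['eef_pos']))"
```

```text
clock: 22.2
eef_pos: [693.6, 51.4, 41.8]
tool_rot: [3.14, -0.005, -0.087]
force: [-1.1, -2.0, 7.4]
width: 12.2
gripper_force: 60.9
22.2 pos [693.6  51.4  41.8] rot [ 3.14  -0.005 -0.087] F [-1.1 -2.   7.4] w 12.2 q [-0.07  0.89 -0.09  1.51  0.11  0.75 -1.86]
[69.68241803  9.58982916]
```

```bash
python3 -m creep '[{"jaw":-0.3,"xyz":[0,0,0],"angular":[0,0,0]},{"jaw":-0.3,"xyz":[0,0,0],"angular":[0,0,0]},{"jaw":-0.3,"xyz":[0,0,0],"angular":[0,0,0]},{"jaw":-0.3,"xyz":[0,0,-50],"angular":[0,0,0]},{"jaw":1,"xyz":[-20,0,-110],"angular":[0,0,0]},{"jaw":1,"xyz":[-40,0,-150],"angular":[0,0,0]},{"jaw":1,"xyz":[-40,0,-150],"angular":[0,0,0]},{"jaw":1,"xyz":[-40,0,-150],"angular":[0,0,0]}]'; python3 -c "
from tray import *
st()
m=viewer.camera_model('wrist');im,d=viewer.get_image('wrist');cv2.imwrite('pics/w14.png',im[:,:,::-1]);fences(m,d)
P=cloud(m,d,np.ones(d.shape,bool));q=wt(P);k=(abs(q[:,0]-67)<40)&(abs(q[:,1]-7)<30)
for l,h in((70,82),(24,33)):
    g=q[k&(P[:,2]>l)&(P[:,2]<h)];print(l,len(g),np.percentile(g,[2,98],0).round(1).tolist())
plates(m,d)
delta([434,-164.5,100],0.0)"
```

```text
clock: 23.2
eef_pos: [651.1, 56.4, 188.1]
tool_rot: [3.141, 0.001, -0.086]
force: [-0.3, -0.3, -0.6]
width: 85.7
gripper_force: 0.0
23.2 pos [651.1  56.4 188.1] rot [ 3.141e+00  1.000e-03 -8.600e-02] F [-0.3 -0.3 -0.6] w 85.7 q [-0.07  0.66 -0.11  1.53  0.08  0.95 -1.85]
side inner 114.4 back inner 104.3
upright y [68.3 78.1] x [ 30.8 108.7] slope -0.0 z 41.0
upright y [13.9 26.2] x [ 30.8 109. ] slope -0.011 z 40.7
70 806 [[53.1, 2.6], [81.3, 16.3]]
24 694 [[31.2, 4.6], [104.5, 31.4]]
PL 0.89 ztop 7.1 (array([ 442.1, -163.2]), array([73. , 54.1]), 3.0)
PL 0.6 ztop 7.1 (array([431.8,  16.4]), array([85.4, 50.1]), 14.2)
shift [-196.7  238.6   87.5] turn [ 0.001  0.003 -0.086]
```

View pics/w14.png

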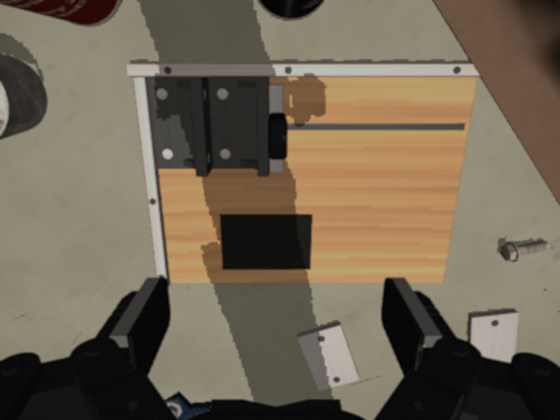

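The stop's face touches the last bracket (face at col ~270, tab front y 16.3). The row is complete. Now the plates; first plate A.

```bash
python3 -c "
from tray import *
delta([431,16,80],.262)"
```

```text
shift [-215.2   59.   107.5] turn [ 0.     0.003 -0.348]
```

```bash
python3 -m creep '[{"jaw":0.8,"xyz":[-60,16,0],"angular":[0,0,-0.09]},{"jaw":0.8,"xyz":[-120,32,10],"angular":[0,0,-0.18]},{"jaw":0.8,"xyz":[-170,48,50],"angular":[0,0,-0.27]},{"jaw":0.8,"xyz":[-215,59,100],"angular":[0,0,-0.348]},{"jaw":0.8,"xyz":[-215,59,107],"angular":[0,0,-0.348]},{"jaw":0.8,"xyz":[-215,59,107],"angular":[0,0,-0.348]},{"jaw":0.8,"xyz":[-215,59,107],"angular":[0,0,-0.348]}]'; python3 -c "
from tray import *
st()
m=viewer.camera_model('wrist');im,d=viewer.get_image('wrist');cv2.imwrite('pics/w15.png',im[:,:,::-1]);plates(m,d)
for r in silhouettes('wrist','plate_1'):
    P=cloud(m,d,r['pixels']);print(r['score'],r['pixels'].sum(),rect(P),np.median(P[:,2]))"
```

```text
clock: 24.18
eef_pos: [433.5, 16.5, 81.6]
tool_rot: [-3.142, -0.001, 0.262]
force: [1.4, 0.3, -0.0]
width: 76.6
gripper_force: 0.0
24.18 pos [433.5  16.5  81.6] rot [-3.142e+00 -1.000e-03  2.620e-01] F [ 1.4  0.3 -0. ] w 76.6 q [ 0.    0.57 -0.15  2.22  0.22  0.36 -1.64]
0.86 7328 (array([ 429.9, -169.7]), array([85.3, 59. ]), 2.8) 7.275573998328468
0.63 8554 (array([426.6,  14.6]), array([85.3, 52. ]), 14.1) 7.28169286697613
```

```bash
cat > pl.py <<'E'
from tray import *
def plfit(m,d,top=7.3):
    for r in silhouettes("wrist","plate_1"):
        if r["score"]<.3 or not 800<r["pixels"].sum()<15000: continue
        P=cloud(m,d,r["pixels"]);P=P[abs(P[:,2]-top)<1.5]
        if len(P)<300: continue
        c,wh,an=cv2.minAreaRect(P[:,:2].astype(np.float32))
        if wh[0]<wh[1]: an-=90
        A=np.radians(an);u=np.array([np.cos(A),np.sin(A)]);v=np.array([-u[1],u[0]])
        e=[np.percentile(P[:,:2]@w,[.5,99.5]) for w in(u,v)]
        print(round(r["score"],2),"centre",(u*e[0].mean()+v*e[1].mean()).round(1),"size",np.round([np.ptp(e[0]),np.ptp(e[1])],1),"long axis",round(float(A),3),"ztop",np.median(P[:,2]).round(1))
E
python3 -c "
from pl import *
m=viewer.camera_model('wrist');im,d=viewer.get_image('wrist');plfit(m,d);st()"
```

```text
0.76 centre [429.2  15.6] size [79.  49.3] long axis 0.252 ztop 7.3
0.67 centre [ 432.2 -165.4] size [79.  49.4] long axis 0.06 ztop 7.3
24.43 pos [433.   16.4  82. ] rot [ 3.141e+00 -1.000e-03  2.620e-01] F [ 0.3  0.3 -0.2] w 76.9 q [ 0.    0.57 -0.15  2.22  0.22  0.36 -1.64]
```

```bash
python3 -m creep '[{"jaw":0.8,"xyz":[-4,0,50],"angular":[0,0,0.01]},{"jaw":0.8,"xyz":[-4,0,90],"angular":[0,0,0.01]},{"jaw":0.8,"xyz":[-4,0,100],"angular":[0,0,0.01]},{"jaw":0.8,"xyz":[-4,0,100],"angular":[0,0,0.01]},{"jaw":-1,"xyz":[-4,0,100],"angular":[0,0,0.01]},{"jaw":-1,"xyz":[-4,0,100],"angular":[0,0,0.01]},{"jaw":-1,"xyz":[-4,0,100],"angular":[0,0,0.01]}]'; python3 -c "
from pl import *
st()"
```

```text
clock: 25.3
eef_pos: [428.7, 15.1, -17.7]
tool_rot: [3.141, -0.001, 0.252]
force: [-0.8, -0.5, 2.3]
width: 48.2
gripper_force: 62.3
25.3 pos [428.7  15.1 -17.7] rot [ 3.141e+00 -1.000e-03  2.520e-01] F [-0.8 -0.5  2.3] w 48.2 q [ 0.11  0.8  -0.31  2.27  1.18  0.24 -2.59]
```

```bash
python3 -m creep '[{"jaw":-1,"xyz":[0,0,-40],"angular":[0,0,0]},{"jaw":-1,"xyz":[20,0,-80],"angular":[0,0,0]},{"jaw":-1,"xyz":[60,-5,-90],"angular":[0,0,-0.1]},{"jaw":-1,"xyz":[100,-10,-90],"angular":[0,0,-0.25]},{"jaw":-1,"xyz":[140,-15,-90],"angular":[0,0,-0.4]},{"jaw":-1,"xyz":[159,-18,-90],"angular":[0,0,-0.57]},{"jaw":-1,"xyz":[159,-18,-90],"angular":[0,0,-0.74]},{"jaw":-1,"xyz":[159,-18,-90],"angular":[0,0,-0.91]},{"jaw":-1,"xyz":[159,-18,-90],"angular":[0,0,-1.08]},{"jaw":-1,"xyz":[159,-18,-90],"angular":[0,0,-1.232]},{"jaw":-1,"xyz":[159,-18,-90],"angular":[0,0,-1.232]},{"jaw":-1,"xyz":[159,-18,-90],"angular":[0,0,-1.232]}]'; python3 -c "
from pl import *
st()
m=viewer.camera_model('wrist');im,d=viewer.get_image('wrist');cv2.imwrite('pics/w16.png',im[:,:,::-1])
delta([578.3,72.4,-8],1.484)"
```

```text
clock: 26.8
eef_pos: [577.5, 72.1, 71.6]
tool_rot: [-3.141, 0.001, 1.482]
force: [-0.5, 0.8, -2.0]
width: 47.7
gripper_force: 63.3
26.8 pos [577.5  72.1  71.6] rot [-3.141e+00  1.000e-03  1.482e+00] F [-0.5  0.8 -2. ] w 47.7 q [ 0.39  0.93 -0.98  1.81  0.96  0.96 -1.11]
shift [ 0.3  0.6 79.7] turn [-0.     0.    -0.002]
```

View pics/w16.png

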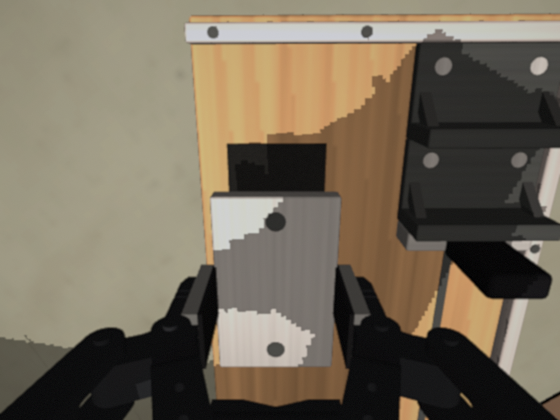

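The plate is held square above the pad. Lower and release.

```bash
python3 -m creep '[{"jaw":-1,"xyz":[0.5,0.5,40],"angular":[0,0,0]},{"jaw":-1,"xyz":[0.5,0.5,70],"angular":[0,0,0]},{"jaw":-1,"xyz":[0.5,0.5,80],"angular":[0,0,0]},{"jaw":-1,"xyz":[0.5,0.5,80],"angular":[0,0,0]},{"jaw":0.6,"xyz":[0.5,0.5,80],"angular":[0,0,0]},{"jaw":0.6,"xyz":[0.5,0.5,80],"angular":[0,0,0]},{"jaw":0.6,"xyz":[0.5,0.5,80],"angular":[0,0,0]},{"jaw":0.6,"xyz":[0.5,0.5,30],"angular":[0,0,0]},{"jaw":0.6,"xyz":[0.5,0.5,-30],"angular":[0,0,0]},{"jaw":0.6,"xyz":[0.5,0.5,-30],"angular":[0,0,0]},{"jaw":0.6,"xyz":[0.5,0.5,-30],"angular":[0,0,0]}]'; python3 -c "
from pl import *
st()
m=viewer.camera_model('wrist');im,d=viewer.get_image('wrist');cv2.imwrite('pics/w17.png',im[:,:,::-1]);plfit(m,d,15.3);print(tw(-47,20))
delta([432.5,-165,90],.05)"
```

```text
clock: 28.22
eef_pos: [578.2, 72.2, 101.7]
tool_rot: [3.141, 0.001, 1.483]
force: [0.1, -0.0, -0.4]
width: 68.3
gripper_force: 0.0
28.23 pos [578.2  72.2 101.7] rot [3.141e+00 1.000e-03 1.483e+00] F [ 0.1 -0.  -0.4] w 68.3 q [ 0.41  0.89 -1.01  1.8   0.91  1.   -1.07]
0.63 centre [578.5  74. ] size [79.3 49.2] long axis 1.482 ztop 15.4
[578.21076442  71.89918404]
shift [-248.7 -123.8   10.9] turn [-1.000e-03  2.000e-03  1.434e+00]
```

Plate 1 lies at (578.5, 74.0), 2 mm off the pad centre and square. Now plate B.

```bash
python3 -m creep '[{"jaw":0.8,"xyz":[-45,-22,-10],"angular":[0,0,0.17]},{"jaw":0.8,"xyz":[-90,-44,-10],"angular":[0,0,0.34]},{"jaw":0.8,"xyz":[-130,-65,-10],"angular":[0,0,0.51]},{"jaw":0.8,"xyz":[-170,-85,-10],"angular":[0,0,0.68]},{"jaw":0.8,"xyz":[-210,-105,-5],"angular":[0,0,0.85]},{"jaw":0.8,"xyz":[-249,-124,0],"angular":[0,0,1.02]},{"jaw":0.8,"xyz":[-249,-124,10],"angular":[0,0,1.19]},{"jaw":0.8,"xyz":[-249,-124,10],"angular":[0,0,1.34]},{"jaw":0.8,"xyz":[-249,-124,10],"angular":[0,0,1.434]},{"jaw":0.8,"xyz":[-249,-124,10],"angular":[0,0,1.434]},{"jaw":0.8,"xyz":[-249,-124,10],"angular":[0,0,1.434]}]'; python3 -c "
from pl import *
m=viewer.camera_model('wrist');im,d=viewer.get_image('wrist');plfit(m,d);st()
delta([432.2,-165.4,-18],.06)"
```

```text
clock: 29.7
eef_pos: [432.8, -164.4, 91.1]
tool_rot: [-3.141, 0.001, 0.052]
force: [-0.5, 0.2, -1.1]
width: 76.9
gripper_force: 0.0
0.91 centre [ 432.6 -166.2] size [78.7 48.9] long axis 0.052 ztop 7.3
29.8 pos [ 432.9 -164.4   91.3] rot [-3.141e+00  1.000e-03  5.100e-02] F [ 0.2 -0.   0.3] w 76.8 q [ 0.76  0.66 -0.68  2.13  0.74  0.61 -1.97]
shift [ -0.7   1.  109.3] turn [-0.001  0.001 -0.009]
```

```bash
python3 -m creep '[{"jaw":0.8,"xyz":[-0.5,1.5,60],"angular":[0,0,0]},{"jaw":0.8,"xyz":[-0.5,1.5,100],"angular":[0,0,0]},{"jaw":0.8,"xyz":[-0.5,1.5,109],"angular":[0,0,0]},{"jaw":0.8,"xyz":[-0.5,1.5,109],"angular":[0,0,0]},{"jaw":-1,"xyz":[-0.5,1.5,109],"angular":[0,0,0]},{"jaw":-1,"xyz":[-0.5,1.5,109],"angular":[0,0,0]},{"jaw":-1,"xyz":[-0.5,1.5,109],"angular":[0,0,0]},{"jaw":-1,"xyz":[-0.5,1.5,70],"angular":[0,0,0]},{"jaw":-1,"xyz":[-0.5,1.5,10],"angular":[0,0,0]},{"jaw":-1,"xyz":[-0.5,1.5,10],"angular":[0,0,0]},{"jaw":-1,"xyz":[-0.5,1.5,10],"angular":[0,0,0]}]'; python3 -c "
from pl import *
st();delta([578.4,73.5,80],1.482)"
```

```text
clock: 31.18
eef_pos: [432.3, -166.9, 81.9]
tool_rot: [3.141, -0.0, 0.049]
force: [-0.5, -0.2, -2.8]
width: 47.5
gripper_force: 63.5
31.18 pos [ 432.3 -166.9   81.9] rot [ 3.141 -0.     0.049] F [-0.5 -0.2 -2.8] w 47.5 q [ 0.76  0.67 -0.67  2.13  0.77  0.59 -2.  ]
shift [ 157.6 -233.     1.7] turn [ 1.000e-03  1.000e-03 -1.433e+00]
```

```bash
python3 -m creep '[{"jaw":-1,"xyz":[25,-37,0],"angular":[0,0,-0.16]},{"jaw":-1,"xyz":[50,-74,0],"angular":[0,0,-0.32]},{"jaw":-1,"xyz":[75,-111,0],"angular":[0,0,-0.48]},{"jaw":-1,"xyz":[100,-148,0],"angular":[0,0,-0.64]},{"jaw":-1,"xyz":[125,-185,0],"angular":[0,0,-0.8]},{"jaw":-1,"xyz":[158,-233,0],"angular":[0,0,-0.96]},{"jaw":-1,"xyz":[158,-233,0],"angular":[0,0,-1.12]},{"jaw":-1,"xyz":[158,-233,0],"angular":[0,0,-1.28]},{"jaw":-1,"xyz":[158,-233,0],"angular":[0,0,-1.433]},{"jaw":-1,"xyz":[158,-233,0],"angular":[0,0,-1.433]},{"jaw":-1,"xyz":[158,-233,0],"angular":[0,0,-1.433]}]'; python3 -c "
from pl import *
st()
m=viewer.camera_model('wrist');im,d=viewer.get_image('wrist');s=ctrl.read_state()
P=cloud(m,d,np.ones(d.shape,bool));T=P[(abs(P[:,2]-s['eef_pos'][2]-25.5)<3)]
a_=s['tool_rot'][2];q=R.from_euler('z',a_).inv().apply(T-s['eef_pos']);k=(abs(q[:,1])<23)&(abs(q[:,0])<60);print(k.sum(),'held plate x',np.percentile(q[k,0],[.5,99.5]).round(1),'z',np.median(T[k,2]))
delta([578.4,73.5,-1],1.482)"
```

```text
clock: 32.55
eef_pos: [578.3, 74.3, 80.6]
tool_rot: [-3.14, 0.001, 1.481]
force: [0.5, 0.1, -1.6]
width: 47.4
gripper_force: 63.5
32.55 pos [578.3  74.3  80.6] rot [-3.140e+00  1.000e-03  1.481e+00] F [ 0.5  0.1 -1.6] w 47.4 q [ 0.4   0.93 -1.    1.81  0.95  0.98 -1.11]
9219 held plate x [-40.   38.3] z 103.79857792710985
shift [-0.8  0.  81.9] turn [-0.001  0.001 -0.001]
```

```bash
python3 -m creep '[{"jaw":-1,"xyz":[0.3,0,40],"angular":[0,0,0]},{"jaw":-1,"xyz":[0.3,0,70],"angular":[0,0,0]},{"jaw":-1,"xyz":[0.3,0,80],"angular":[0,0,0]},{"jaw":-1,"xyz":[0.3,0,80],"angular":[0,0,0]},{"jaw":0.6,"xyz":[0.3,0,80],"angular":[0,0,0]},{"jaw":0.6,"xyz":[0.3,0,80],"angular":[0,0,0]},{"jaw":0.6,"xyz":[0.3,0,80],"angular":[0,0,0]},{"jaw":0.6,"xyz":[0.3,0,30],"angular":[0,0,0]},{"jaw":0.6,"xyz":[0.3,0,-30],"angular":[0,0,0]},{"jaw":0.6,"xyz":[0.3,0,-80],"angular":[0,0,0]},{"jaw":0.6,"xyz":[0.3,0,-80],"angular":[0,0,0]}]'; python3 -c "
from pl import *
st()
m=viewer.camera_model('wrist');im,d=viewer.get_image('wrist');cv2.imwrite('pics/w18.png',im[:,:,::-1]);plfit(m,d,23.3);fences(m,d)"
```

```text
clock: 33.98
eef_pos: [581.4, 76.3, 165.9]
tool_rot: [3.134, -0.003, 1.483]
force: [-0.3, -0.5, -0.0]
width: 68.2
gripper_force: 0.0
33.98 pos [581.4  76.3 165.9] rot [ 3.134e+00 -3.000e-03  1.483e+00] F [-0.3 -0.5 -0. ] w 68.2 q [ 0.44  0.83 -1.09  1.74  0.82  1.1  -1.01]
0.63 centre [579.   74.1] size [79.1 49.3] long axis 1.484 ztop 23.4
side inner 114.5 back inner 104.3
upright y [68.5 78.2] x [ 29.7 108.3] slope 0.003 z 41.2
upright y [ 9.8 26.5] x [ 30.  108.1] slope 0.018 z 40.6
```

View pics/w18.png

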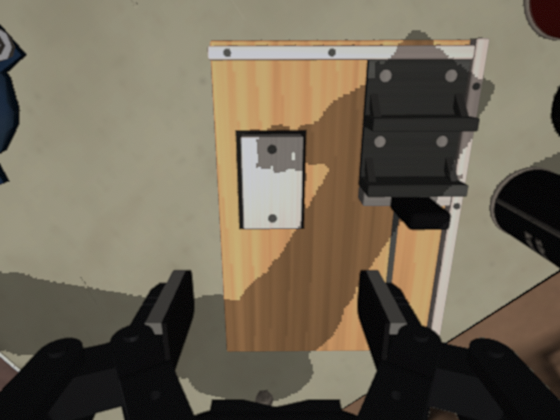

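The pile is flush and centred on the pad at (271,180), and the row and stop are intact. Handing in.

```bash
python3 -c "
from cell import ctrl
print(ctrl.finish_job())"
```

```text
the job is handed in; nothing more can be done
None
```

Job handed in at about 34 s, with no verdict returned: both brackets are in a tight row from the corner, the stop is against the last one, and the two plates are stacked square on the pad, about 2 mm off its middle.

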